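# Reset the tripped main breaker behind the console's double door

### The arm

A 7-joint arm with a two-finger parallel gripper is mounted at the origin on the work surface. World frame = base frame: x ahead of the robot, y to its left, z up, the work surface at z = 0. Lengths are in mm, angles in rad, forces in N, time in s.
With the tool pointing down it reaches from about 350 to 900 mm from the base axis. Payload 8.1 kg.
Tool frame: the origin (TCP) lies midway between the tips of the shut fingers; the grasp point (between the pads) lies 19 mm behind it (manip.grip_point_offset is the distance from the TCP to the grasp point, in mm); z points along the fingers, y is the line along which they close (so a half turn about z gives the same grasp; the last joint's range is limited). The gripper opens to 92 mm and grips with 3 to 60 N. Pads are 19 mm wide; open, the fingers measure 130 mm over their backs; the gripper's body (75 mm by 190 mm) begins 47 mm behind the grasp point.
Start: joints at [-1.445, 0.434, 0.025, 1.573, -0.012, 1.134, -0.075], TCP at [141.782, 608.719, 226.742] pointing down, gripper open.
Joint ranges: [-2.62, 2.62], [-0.44, 2.09], [-1.27, 1.32], [0.08, 2.57], [-1.32, 4.46], [0.12, 2], [-2.74, 2.74]. Speed limits (rad/s): [2.22, 2.22, 3.01, 3.01, 3.14, 3.14, 3.14].

### API

Orientations are given as a unit quaternion [x, y, z, w].
In Python, from plant import manip gives the robot as it stands. Calls block until the motion is done:
- manip.movep(position, orientation): joint-space move of the TCP to a pose.
- manip.line_to(position, rotation=None, vel=150, stop_force=None): straight line of the TCP; rotation=None keeps the orientation; vel is the mean speed in mm/s. With stop_force (N) it stops when the force on the tool has changed by that much, and returns True; else False.
- manip.movej(angles): joint-space move.
- manip.ungrasp() and manip.clamp(effort=None): open the fingers fully, or close them until they stop; effort is the grip in N (None keeps the last).
- manip.wait(seconds).
- manip.ik(position, orientation): joint angles nearest the present ones, or None.
- manip.state(): the state.
- manip.read_camera(name): name is "scene" or "top" or "wrist"; returns a dict with "frame" (384x512x3 uint8, red, green, blue), "z_map" (384x512 float32, mm along the optical axis (not along the pixel's ray), 0 where there is no reading), "fov_y" (degrees; the focal length in pixels is half the picture's height over the tangent of half this angle, whatever the lens; pixels are square), "cx", "cy" (the principal point, pixels), "extrinsics" (4x4, takes a point from camera to world coordinates). Camera axes: x right, y up, looking along -z (the intrinsics and any distortion apply to the point x, -y, -z); pixel columns grow to the right and rows downward; lengths in mm; the calibration is good to about 2 mm. A picture is of the moment at which its call begins.
A pose or a line that the arm cannot do raises manip.PlanningError and nothing moves.
- manip.job_done(): hands the job in; it is judged then, once.
The state is a dict: "clock": time; "q": joint angles; "qvel": joint speeds; "joint_torque": joint torques, N m; "eef_pos": TCP position; "tool_rot": TCP orientation; "wrist_force": force on the tool from outside, world axes, zero at the start; "torque": the same for the moment, N m; "opening": opening from 0.0 (shut) to 1.0 (fully open); "gripper_force": force on a finger pad.
Only numpy, scipy, OpenCV 4.12 (cv2) and the standard library are available. Lean on these libraries where they do the work, as an engineer would, in place of code of your own. Each camera call takes 0.05 s, during which the arm holds its last target. There are 200 camera calls.

### The job

The main breaker in the sloped console has tripped. Swing the console's right-hand door (as seen from the robot) wide open, draw the flush bolt on the left-hand door all the way back, and swing that door wide open too; then reset the breaker by pushing its toggle right down to off and then right up to on. Leave both doors standing wide open, and do not disturb the coil, the tape measure or the tape roll.

Things in the scene. Friction and masses are not known exactly. Their poses are not given: they have to be found in the camera images.
- face_mid (a point): Centre of the sloped service face of a white steel desk console (440 mm wide, 322 deep, 222 high at the back). Axes: x up the slope (rising 30 degrees, away from the robot), y left along the face, z square out of it. z = 0 is the rim plane on which the doors lie; the opening under them is 364 mm wide, 210 mm up the slope.
- leaf_active (a joint): Right-hand (active) door's angle, rad: 0 shut, 1.57 square to the face, stop 1.92; starts 0 to 0.25. Hinged on its right edge, hinge line up the slope. White sheet-steel tray 195 mm wide, 226 mm up the slope, 28 mm deep, 0.5 kg; friction hinges (0.7 N m) hold it at any angle. Its free edge (blue stripe) overlaps the other door's stile by 57 mm and hides the bolt.
- active_handle (a point): Middle of the bar of the right-hand door's dark bow handle: round, 11 mm thick, 90 mm long, along the slope (point x), its centre line 35 mm above the door's outer skin and 130 mm from the hinge line. Axes: as face_mid when shut, turning with the door.
- active_hinge (a point): Mid-length of the right-hand door's hinge line (the point's x axis), 200 mm right of face_mid and 1 mm above the rim plane. With the door shut its handle bar lies 130 mm to the left of this and 63 mm out. Axes: as face_mid when shut, turning with the door.
- leaf_passive (a joint): Left-hand (passive) door's angle, rad: 0 shut, 1.57 square to the face, stop 1.92. Hinged on its left edge, otherwise like the other door, with a grey meeting stile 58 mm wide reaching in under the other door, 22 mm below the outer skin. It cannot be lifted while its flush bolt is in the keeper.
- passive_handle (a point): Middle of the bar of the left-hand door's bow handle, the same handle as on the other door, 130 mm from its hinge line, 63 mm out when shut. Axes: as face_mid when shut, turning with the door.
- passive_hinge (a point): Mid-length of the left-hand door's hinge line (the point's x axis), 200 mm left of face_mid and 1 mm above the rim plane. With the door shut its handle bar lies 130 mm to the right of this and 63 mm out. Axes: as face_mid when shut, turning with the door.
- flush_bolt (a joint): How far the flush bolt is drawn, m: 0 fully shot up the slope into the steel keeper on the upper rim; 0.030 fully drawn back down the slope (stop). Starts 0 to 0.005, leaves the keeper at 0.015, its tip is inside the door's edge from 0.020. It runs stiffly (5 N) and stays where it is left.
- bolt_knob (a point): Centre of the bolt's brass thumb knob: block 14 mm wide (point y), 16 mm along the slope (x), 19 mm tall (z), on the left-hand door's grey stile, 38 mm right of and, fully shot, 45 mm up the slope from face_mid; hidden until the right-hand door is open. The stile is 11 mm below this point; 39 mm to the left the door's folded edge stands 11 mm above it. Axes: as face_mid with the door shut.
- breaker (a joint): Angle of the main breaker's white toggle, rad: 0 off (leaning down the slope), 0.873 on (leaning up the slope), a stop at each. Starts tripped, at 0.36 to 0.52. Pivot across the slope; 0.16 N m of friction, so it stays where it is left.
- breaker_toggle (a point): Grip point of the toggle, 45 mm from its pivot, 11 mm below its tip. Toggle 24 mm wide across the slope, 10 mm thick. It stands out of the black breaker under the left-hand door, 85 mm left of face_mid. The breaker's front is 22 mm and the pivot 45 mm below the rim plane; the pivot is level with face_mid up the slope. It passes square to the face at 0.436 rad. Axes: as face_mid when off.
- strip_coil: Bystander: flat coil of aluminium strip, a ring 120 mm across, 92 mm inside, 30 mm high, on the bench beside the console. Origin: centre of its underside.
- tape_measure: Bystander: yellow tape measure, 70 x 40 mm, 62 mm high, on the bench at the console's other side. Origin: centre of its underside.
- tape_roll: Bystander: roll of orange tape, 72 mm across, 25 mm high, on the console's flat top behind the left-hand door. Origin: centre of its underside.

How it is judged (in metres and radians):
On the way, in this order (a step that is already met when the one before it is completed fails the run):
1. the right-hand door is swung wide open (value of joint leaf_active above 1.4 rad), for 0.2 s.
2. the flush bolt is drawn back clear inside the door's edge while the left-hand door is still shut (value of joint flush_bolt above 0.022 m and value of joint leaf_passive below 0.1 rad), for 0.1 s.
3. the left-hand door is swung wide open (value of joint leaf_passive above 1.4 rad), for 0.2 s.
4. the breaker toggle is pushed right down to off (value of joint breaker below 0.08 rad), for 0.1 s.
5. the breaker toggle is pushed right up to on (value of joint breaker above 0.79 rad), for 0.1 s.
At the end, for the whole second after the job is handed in: Both doors stand at rest at 1.4 rad (80 degrees) or more, the flush bolt is drawn 22 mm or more, and the breaker toggle rests within 0.08 rad of its on stop (0.79 rad or more) (value of joint each of leaf_active, leaf_passive above 1.4 rad and value of joint flush_bolt above 0.022 m and value of joint breaker above 0.79 rad and velocity of joint leaf_active between -0.05 and 0.05 rad/s and velocity of joint leaf_passive between -0.05 and 0.05 rad/s and velocity of joint breaker between -0.05 and 0.05 rad/s); the robot touches nothing.
It fails at once if the strip coil is pushed more than 20 mm from its place (distance of strip_coil from where it was at the start of the episode above 0.02 m).
It fails at once if the tape measure is pushed more than 20 mm from its place (distance of tape_measure from where it was at the start of the episode above 0.02 m).
It fails at once if the tape roll is pushed more than 20 mm from its place (distance of tape_roll from where it was at the start of the episode above 0.02 m).
It also fails if it takes over 72 s, if anything falls off the work surface, if the arm or the gripper's body presses on something with over 40 N, if the wrist force passes 120 N, or if a joint passes its speed limit or range.

## Working session

There is one attempt and no reset: what is moved stays moved. The work goes in short steps, each a Python script; the robot and the scene stay as the last script left them, time stands still between calls to the robot, and variables do not carry over. Pictures are saved under pics/ and viewed, at most 10 in all, crops included, and the job is handed in when it is done.

```bash
ls && mkdir -p pics && cat > h.py <<'E'
import numpy as np, cv2
from plant import manip
def cam(n):
    c=manip.read_camera(n); f=192/np.tan(np.radians(c["fov_y"])/2); c["f"]=f; return c
def pts(c):
    z=c["z_map"].astype(float); v,u=np.mgrid[0:384,0:512]
    P=np.stack([(u-c["cx"])/c["f"]*z,-(v-c["cy"])/c["f"]*z,-z],-1)
    E=np.array(c["extrinsics"]); W=P@E[:3,:3].T+E[:3,3]; W[z==0]=np.nan; return W
def save(c,n): cv2.imwrite(f"pics/{n}.png",cv2.cvtColor(c["frame"],cv2.COLOR_RGB2BGR))
E
python3 - <<'E'
from h import *
ims=[]
for n in("scene","top"):
    c=cam(n); ims.append(c["frame"]); W=pts(c); np.savez(f"{n}.npz",W=W,f=c["frame"],E=c["extrinsics"],k=[c["f"],c["cx"],c["cy"]])
    print(n,{k:v for k,v in c.items() if k not in("frame","z_map")})
im=np.vstack(ims)[...,::-1]
im=np.hstack(ims)[...,::-1]
cv2.imwrite("pics/a.png",cv2.resize(im,(800,300),interpolation=cv2.INTER_AREA))
print(manip.state())
E
```

```text
pics
scene {'fov_y': 49.810000221547, 'cx': 261.23731650551167, 'cy': 191.34411405172597, 'extrinsics': array([[-7.27562810e-01, -4.74275994e-01,  4.95696116e-01,
         1.24568980e+03],
       [ 6.86031654e-01, -5.06760658e-01,  5.22067241e-01,
         6.83427489e+02],
       [ 3.59533023e-03,  7.19899935e-01,  6.94068553e-01,
         1.05994967e+03],
       [ 0.00000000e+00,  0.00000000e+00,  0.00000000e+00,
         1.00000000e+00]]), 'f': np.float64(413.5340907309806)}
top {'fov_y': 42.321982173623965, 'cx': 264.6410922231363, 'cy': 191.8009472154054, 'extrinsics': array([[ 1.91230648e-02,  9.98536245e-01, -5.05932341e-02,
         5.10957604e+02],
       [-9.99813643e-01,  1.89647076e-02, -3.60825293e-03,
         6.84342577e+00],
       [-2.64348544e-03,  5.06528066e-02,  9.98712824e-01,
         1.92314782e+03],
       [ 0.00000000e+00,  0.00000000e+00,  0.00000000e+00,
         1.00000000e+00]]), 'f': np.float64(496.0069103464746)}
{'clock': 0.1, 'q': array([-1.44463502,  0.43514214,  0.0249564 ,  1.57399725, -0.01159565,
        1.13401243, -0.07510433]), 'qvel': array([-1.63235323e-04, -4.12176324e-05, -1.92476497e-03, -1.44883120e-03,
        9.26180984e-04, -1.08502267e-03, -4.26408595e-04]), 'joint_torque': array([ 3.34878074e-03, -6.69128251e+01,  9.88239795e-01, -3.15147614e+01,
       -6.04293589e-02,  3.74916766e-02,  4.78325740e-05]), 'eef_pos': array([141.67109658, 608.25936841, 226.0336229 ]), 'tool_rot': array([ 1.14159305e-01,  9.93462205e-01, -7.06930055e-04, -1.81999798e-05]), 'wrist_force': array([0.38379605, 0.77918329, 0.13331572]), 'torque': array([-0.02204784,  0.00321472,  0.03970589]), 'gripper_force': 0.0, 'opening': 0.9994637164147728}
```

View pics/a.png

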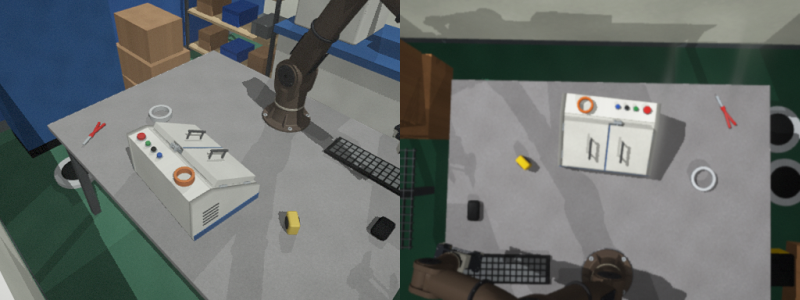

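The left half (scene) shows the console with two bow handles. In the right half (top), the console is at about (610,140), the handles at (594,147) and (624,152), the coil at (704,178) and the tape measure at (522,162). Next I fit the door planes and handles from depth.

```bash
python3 - <<'E'
from h import *
im=[]
for n,(r0,r1,c0,c1) in {"top":(110,230,190,350),"scene":(135,315,140,340)}.items():
    d=np.load(n+".npz"); W,f=d["W"],d["f"].astype(int)
    im.append(cv2.resize(d["f"][r0:r1,c0:c1,::-1],(400,300)))
    m=np.zeros(f.shape[:2],bool); m[r0:r1,c0:c1]=1
    dark=m&(f.max(-1)<110)&(W[...,2]>150)
    k,l,s,ce=cv2.connectedComponentsWithStats(dark.astype(np.uint8))
    for i in range(1,k):
        if s[i,4]>15: print(n,s[i],ce[i].round(),np.nanmean(W[l==i],0).round(1),np.nanmax(W[l==i][:,2]).round(1))
    if n=="top":
      for u,v in [(240,190),(240,175),(238,205),(262,190),(262,175),(282,190),(305,190),(304,178),(305,205),(285,210),(295,205)]: print(u,v,W[v,u].round(1),f[v,u])
cv2.imwrite("pics/b.png",np.hstack(im))
E
```

```text
top [288 135   5   6  21] [290. 138.] [784.  -71.2 234.7] 243.0
top [242 178   4  26  47] [243. 190.] [601.2  87.4 215.5] 241.9
top [282 182   5  26  45] [284. 194.] [589.7 -52.3 216.9] 242.6
240 190 [604.2 100.2 175.5] [181 181 174]
240 175 [654.6  99.6 207.7] [190 190 183]
238 205 [551.9 107.9 143.8] [214 214 207]
262 190 [605.3  22.5 182.3] [211 212 204]
262 175 [656.   23.3 208.6] [220 220 213]
282 190 [606.7 -47.8 181.2] [174 175 169]
305 190 [ 607.5 -127.7  193.5] [217 219 211]
304 178 [ 648.6 -122.7  204.6] [221 220 213]
305 205 [ 556.2 -131.5  154.5] [214 215 207]
285 210 [537.2 -61.  143.5] [215 215 207]
295 205 [555.6 -96.2 149.5] [216 216 208]
scene [239 166  25  12 101] [251. 170.] [594.9 -50.6 208.2] 237.4
scene [193 188   7   7  36] [196. 191.] [790.5 -68.  233.8] 238.3
scene [267 191  25  12 125] [279. 194.] [607.   88.3 207.8] 238.9
```

View pics/b.png

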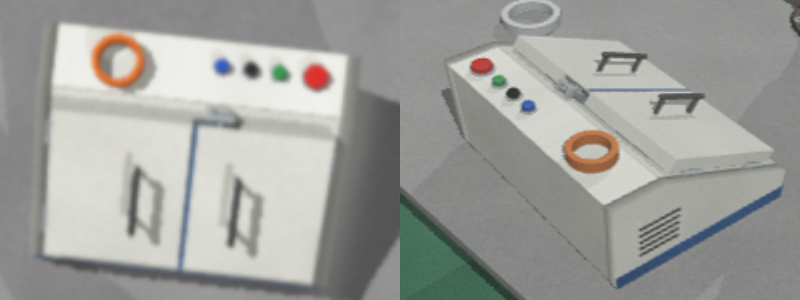

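The crop shows both doors nearly shut with handles at crop (140,200) and (240,215), the keeper at about (225,118), and the tape roll on the flat top. I'm moving the wrist camera square to the face for a closer fit.

```bash
cat >> h.py <<'E'
from scipy.spatial.transform import Rotation as R
import json,os
def face():
    d=json.load(open("face.json")); return np.array(d["o"]),d["yaw"]
def F():
    o,yaw=face(); return o,R.from_euler("ZY",[yaw,-np.pi/6]).as_matrix()  # cols x up slope,y left,z out
def P(x,y,z): o,M=F(); return o+M@np.array([x,y,z],float)
def Q(a=0,b=0,spin=0):
    "tool pointing into face; turned a rad about face x, b about face y; spin about tool z"
    o,M=F(); T=np.diag([-1.,1,-1])
    return R.from_matrix(M@R.from_euler("XY",[a,b]).as_matrix()@T@R.from_euler("z",spin).as_matrix()).as_quat()
E
echo '{"o":[628,16,160],"yaw":-0.082}'>face.json
python3 - <<'E'
from h import *
manip.movep(P(-30,0,230),Q()); c=cam("wrist"); save(c,"w1"); W=pts(c)
np.savez("w1.npz",W=W,f=c["frame"],E=c["extrinsics"],k=[c["f"],c["cx"],c["cy"]])
o,M=F(); L=(W-o)@M
for u,v in [(100,100),(256,60),(400,100),(256,192),(100,250),(400,250),(256,320),(60,192),(460,192)]: print(u,v,W[v,u].round(1),L[v,u].round(1))
print(manip.state()["clock"],np.array(c["extrinsics"])[:3,3].round())
E
```

```text
100 100 [ 517.  -128.   134.6] [ -98.3 -152.6   27.4]
256 60 [509.2  31.7  88.2] [-139.5    5.9   -2.3]
400 100 [542.7 176.2 132.6] [-98.7 152.7  25.3]
256 192 [614.5  23.3 181.8] [-1.3  6.1 25.9]
100 250 [458.4 -31.4 363.9] [-41.  -61.1 259.2]
400 250 [468.1  90.4 364.1] [-41.3  61.1 259.5]
256 320 [1389.3  -29.1  -22.6] [ 569.    17.4 -539.3]
60 192 [ 7.690e+02 -3.484e+02  6.000e-01] [  67.8 -351.6 -223.3]
460 192 [828.  387.2   1.1] [  66.8  386.3 -222.1]
2.5667 [347.  39. 445.]
```

View pics/w1.png

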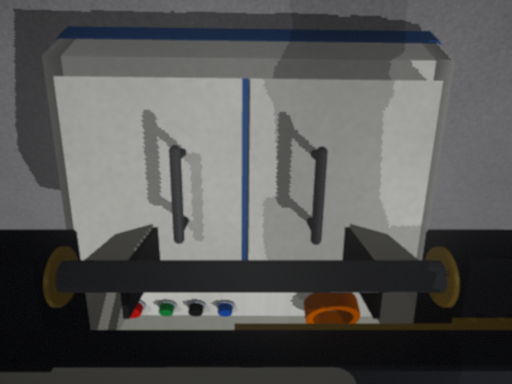

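The wrist view (up is down-slope) shows the left door on the right with its bar from (321,152) to (316,240). The right door's bar runs from (176,150) to (179,240), with the blue stripe at column 245. Next I refine the pose from these.

```bash
python3 - <<'E'
from h import *
d=np.load("w1.npz"); W,f=d["W"],d["f"].astype(int); o,M=F(); L=(W-o)@M
def plane(m):
    A=np.c_[L[m][:,:2],np.ones(m.sum())]; p=np.linalg.lstsq(A,L[m][:,2],rcond=None)[0]; r=L[m][:,2]-A@p; return p.round(4),r.std().round(2),m.sum()
x,y,z=np.moveaxis(L,-1,0); br=f.min(-1)
for s in(1,-1):
    m=(x>-95)&(x<20)&(s*y>15)&(s*y<165)&(z>15)&(z<40); 
    if s<0: m=m&(z<60)
    print("plane",s,plane(m))
    m=(x>-70)&(x<60)&(s*y>40)&(s*y<110)&(z>50)&(z<80)&(f.max(-1)<110)
    v,u=np.nonzero(m); print("bar",m.sum(),"x",np.percentile(x[m],[0,2,98,100]).round(1),"y med",np.median(y[m]).round(1),"z",np.percentile(z[m],[5,50,95]).round(1),"slope dy/dx",np.polyfit(x[m],y[m],1).round(3),"zx",np.polyfit(x[m],z[m],1).round(3))
# edges
for n,m in {"row_x":None}.items():
    for u in(90,140,200,300,350,410):
        col=L[:,u]; ok=np.nonzero((abs(col[:,2]-27)<8)&(col[:,0]<0))[0]; print("bottom edge",u,col[ok[0]].round(1))
    for v in(100,140,180,210):
        row=L[v]; ok=np.nonzero(abs(row[:,2]-27)<8)[0]; print("side edges",v,row[ok[0]].round(1),row[ok[-1]].round(1))
blue=(f[...,2]>f[...,0]+40)&(z>10)&(abs(y)<40)
print("stripe",np.polyfit(x[blue],y[blue],1).round(3),np.median(z[blue]).round(1))
E
```

```text
plane 1 (array([ 1.00000e-04, -5.40000e-03,  2.68168e+01]), np.float64(0.81), np.int64(14280))
bar 1091 x [-55.9 -53.9  39.7  43.3] y med 65.8 z [62.5 65.9 67.6] slope dy/dx [-1.1000e-02  6.5981e+01] zx [2.0000e-03 6.5592e+01]
plane -1 (array([ 5.00000e-04, -2.90000e-03,  2.72558e+01]), np.float64(0.81), np.int64(14354))
bar 1050 x [-57.6 -55.3  37.7  41.4] y med -71.7 z [63.3 67.  68.7] slope dy/dx [-9.0000e-03 -7.2032e+01] zx [5.0000e-03 6.6629e+01]
bottom edge 90 [-120.6 -160.5   26.5]
bottom edge 140 [-120.6 -110.5   26.5]
bottom edge 200 [-119.6  -50.2   28.8]
bottom edge 300 [-118.9   49.7   26.3]
bottom edge 350 [-118.    99.7   26.7]
bottom edge 410 [-117.1  160.4   25.8]
side edges 100 [ -98.3 -196.2   29.3] [-98.7 192.1  26.1]
side edges 140 [ -58.  -197.4   28.5] [-58.1 191.8  26. ]
side edges 180 [ -15.  -197.5   27.9] [-14.6 192.1  24.6]
side edges 210 [  18.9 -197.8   28. ] [ 19.3 190.5  25.9]
stripe [-0.012 -6.893] 27.8
```

```bash
python3 - <<'E'
from h import *
o,M=F(); o=o+M@[-6.5,-3,-1]; json.dump({"o":list(o),"yaw":-0.0945},open("face.json","w"))
E
cat >> h.py <<'E'
def bar(s,th,k,off=16,dx=0):
    "TCP pose holding the bar of the door s(-1 right,+1 left) at angle th, tool turned k*th"
    y=s*(200-(130*np.cos(th)-62*np.sin(th))); z=1+130*np.sin(th)+62*np.cos(th)
    q=Q(-s*k*th); return P(dx,y,z)+R.from_quat(q).as_matrix()[:,2]*off,q
E
python3 - <<'E'
from h import *
print(face(),manip.state()["q"].round(2))
for s in(-1,1):
  for k in(.35,.5,.65,.8):
    r=[]
    for th in(0,.5,1.,1.3,1.55):
        p,q=bar(s,th,k); j=manip.ik(p,q); r.append(None if j is None else list(np.round(j,2)))
    print(s,k,*r,sep="\n  ")
E
```

```text
(array([622.64234506,  13.43020071, 155.8839746 ]), -0.0945) [-1.16 -0.32  0.63  2.16  0.63  0.89  0.66]
-1
  0.35
  [np.float64(-0.81), np.float64(0.24), np.float64(0.94), np.float64(2.22), np.float64(-0.64), np.float64(0.3), np.float64(2.11)]
  [np.float64(0.37), np.float64(0.12), np.float64(-0.16), np.float64(2.12), np.float64(-0.51), np.float64(0.45), np.float64(2.16)]
  [np.float64(0.66), np.float64(0.18), np.float64(-0.16), np.float64(2.02), np.float64(-0.77), np.float64(0.76), np.float64(2.6)]
  [np.float64(0.79), np.float64(0.28), np.float64(-0.16), np.float64(1.93), np.float64(-0.8), np.float64(0.92), np.float64(2.73)]
  [np.float64(1.13), np.float64(0.43), np.float64(-0.52), np.float64(1.82), np.float64(-0.65), np.float64(0.96), np.float64(2.67)]
-1
  0.5
  [np.float64(-0.81), np.float64(0.24), np.float64(0.94), np.float64(2.22), np.float64(-0.64), np.float64(0.3), np.float64(2.11)]
  [np.float64(0.43), np.float64(0.14), np.float64(-0.16), np.float64(2.11), np.float64(-0.68), np.float64(0.52), np.float64(2.36)]
  [np.float64(0.88), np.float64(0.28), np.float64(-0.34), np.fl
[... 3563 characters left out ...]
loat64(0.59), np.float64(1.69), np.float64(0.29)]
1
  0.8
  [np.float64(-0.97), np.float64(0.26), np.float64(0.75), np.float64(2.16), np.float64(0.04), np.float64(0.3), np.float64(1.15)]
  [np.float64(-1.16), np.float64(0.34), np.float64(0.6), np.float64(1.95), np.float64(0.59), np.float64(0.87), np.float64(0.39)]
  [np.float64(-1.1), np.float64(0.6), np.float64(0.38), np.float64(1.62), np.float64(0.63), np.float64(1.42), np.float64(0.25)]
  [np.float64(-1.1), np.float64(0.81), np.float64(0.37), np.float64(1.38), np.float64(0.62), np.float64(1.69), np.float64(0.27)]
  [np.float64(-1.08), np.float64(1.0), np.float64(0.39), np.float64(1.16), np.float64(0.62), np.float64(1.9), np.float64(0.32)]
```

```bash
cat >> h.py <<'E'
def bar(s,th,k,off=16,dx=0,b=0,spin=0):
    y=s*(200-(130*np.cos(th)-62*np.sin(th))); z=1+130*np.sin(th)+62*np.cos(th)
    q=Q(-s*k*th,b,spin); return P(dx,y,z)+R.from_quat(q).as_matrix()[:,2]*off,q
E
python3 - <<'E'
from h import *
np.set_printoptions(suppress=True,linewidth=150)
for s,spin in((-1,np.pi),(-1,0),(1,0)):
  for b in(.25,.5):
   for k in(.45,.65):
    print(s,round(spin),b,k)
    for th in(0,.3,.6,1.,1.3,1.55):
        p,q=bar(s,th,k,b=b,spin=spin); j=manip.ik(p,q); print("   ",j if j is None else np.round(j,2))
E
```

```text
-1 3 0.25 0.45
    [-0.86  0.45  1.17  2.01 -0.67  0.77 -1.  ]
    [-0.54  0.26  0.83  1.99 -0.52  0.79 -1.03]
    [-0.51  0.3   1.03  1.95 -0.73  1.01 -0.68]
    [-0.31  0.48  1.17  1.86 -0.94  1.39 -0.31]
    [-0.11  0.64  1.18  1.75 -1.03  1.65 -0.12]
    [ 0.04  0.77  1.17  1.65 -1.1   1.84 -0.01]
-1 3 0.25 0.65
    [-0.86  0.45  1.17  2.01 -0.67  0.77 -1.  ]
    [-0.53  0.29  0.89  1.98 -0.64  0.85 -0.88]
    [-0.44  0.4   1.11  1.93 -0.89  1.19 -0.47]
    [-0.16  0.64  1.18  1.79 -1.06  1.68 -0.12]
    [ 0.05  0.8   1.15  1.64 -1.12  1.97  0.04]
    [ 0.41  0.75  0.58  1.48 -0.97  1.87 -0.09]
-1 3 0.5 0.45
    [-0.74  0.61  1.16  1.79 -0.63  1.14 -1.04]
    [-0.47  0.42  0.82  1.77 -0.47  1.13 -1.08]
    [-0.42  0.45  0.97  1.74 -0.62  1.29 -0.79]
    [-0.26  0.58  1.1   1.66 -0.78  1.56 -0.45]
    [-0.1   0.7   1.12  1.57 -0.86  1.75 -0.25]
    [ 0.05  0.78  1.05  1.47 -0.9   1.86 -0.15]
-1 3 0.5 0.65
    [-0.74  0.61  1.16  1.79 -0.63  1.14 -1.04]
    [-0.46  0.44  0.87  1.77 -0.55  1.17 -0.97]
    [-0.38  0.52  1.04  1.72 -0.74  1.42 -0.61]
    [-0.14  0.68  1.08  1.6  -0.88
[... 1825 characters left out ...]
5]
    [-1.08  0.74  0.51  1.32  0.34  1.62  0.47]
    [-1.06  0.9   0.51  1.13  0.34  1.81  0.44]
1 0 0.5 0.45
    [-0.7   0.47  0.67  1.73 -0.33  1.04  1.56]
    [-0.88  0.47  0.79  1.69 -0.23  1.13  1.36]
    [-1.04  0.53  0.9   1.61 -0.19  1.25  1.21]
    [-1.07  0.61  0.8   1.46 -0.08  1.42  0.95]
    [-1.05  0.7   0.71  1.31 -0.02  1.57  0.79]
    [-1.03  0.8   0.66  1.16  0.    1.7   0.69]
1 0 0.5 0.65
    [-0.7   0.47  0.67  1.73 -0.33  1.04  1.56]
    [-0.93  0.5   0.83  1.67 -0.21  1.15  1.32]
    [-1.05  0.58  0.88  1.57 -0.12  1.31  1.09]
    [-1.04  0.69  0.73  1.36  0.03  1.56  0.78]
    [-1.01  0.83  0.65  1.16  0.08  1.77  0.63]
    [-0.98  0.97  0.63  0.96  0.1   1.97  0.55]
```

```bash
python3 - <<'E'
from h import *
np.set_printoptions(suppress=True,linewidth=150)
manip.movej([-.03,0,.15,1.75,-.2,1.05,1.8])
k,b=.5,.4
p,q=bar(-1,0,k,-50,b=b); manip.movep(p,q); print(manip.state()["q"].round(2))
p,q=bar(-1,0,k,b=b); print("hit",manip.line_to(p,q,vel=100,stop_force=20))
manip.clamp(30); s=manip.state(); print(s["opening"]*92,s["gripper_force"],s["wrist_force"].round(1),s["clock"])
if 8<s["opening"]*92<14:
    for th in np.arange(.15,.5,.15):
        manip.line_to(*bar(-1,th,k,b=b),vel=120); s=manip.state(); print(th.round(2),s["q"].round(2),s["wrist_force"].round(1),round(s["opening"]*92,1))
    print(s["clock"])
E
```

```text
[-0.09  0.26  0.1   1.75 -0.02  1.    1.49]
hit False
10.197026223036916 29.999941885471344 [ 0.   1.4 -1.1] 6.7
0.15 [ 0.01  0.31  0.06  1.82 -0.11  0.89  1.64] [-1.1  1.3  2.3] 10.4
0.3 [ 0.1   0.29  0.04  1.81 -0.19  0.94  1.78] [-0.4  1.8  1.6] 10.0
0.45 [ 0.18  0.29  0.02  1.79 -0.27  0.99  1.92] [-1.9  2.5  3.3] 9.9
7.675
```

```bash
python3 - <<'E'
from h import *
np.set_printoptions(suppress=True,linewidth=150)
k,b=.5,.4
for th in list(np.arange(.6,1.6,.15))+[1.62]:
    manip.line_to(*bar(-1,th,k,b=b),vel=120); s=manip.state(); print(round(th,2),s["q"].round(2),s["wrist_force"].round(1),round(s["opening"]*92,1))
    if np.linalg.norm(s["wrist_force"])>40: break
manip.wait(.3); c=cam("scene"); save(c,"s2"); W=pts(c); np.savez("s2.npz",W=W,f=c["frame"]); print(manip.state()["clock"])
E
```

```text
0.6 [ 0.27  0.29  0.02  1.77 -0.34  1.05  2.06] [-3.   2.   5.7] 10.1
0.75 [ 0.35  0.31  0.01  1.74 -0.4   1.13  2.19] [-4.9  2.4  8.1] 9.9
0.9 [ 0.42  0.34  0.01  1.7  -0.45  1.2   2.3 ] [-6.7  1.  12.2] 10.0
1.05 [ 0.49  0.39  0.01  1.65 -0.49  1.28  2.4 ] [-6.6  0.  11.7] 10.2
1.2 [ 0.55  0.44  0.01  1.6  -0.52  1.36  2.49] [-5.6 -3.1  9.9] 9.9
1.35 [ 0.61  0.5   0.    1.54 -0.54  1.44  2.56] [-3.3 -4.6  6.5] 10.3
1.5 [ 0.65  0.57 -0.    1.47 -0.56  1.51  2.62] [-1.4 -5.3  3.1] 10.2
1.62 [ 0.69  0.63 -0.02  1.41 -0.57  1.57  2.66] [-0.3 -4.6  2.3] 9.9
10.5833
```

View pics/s2.png

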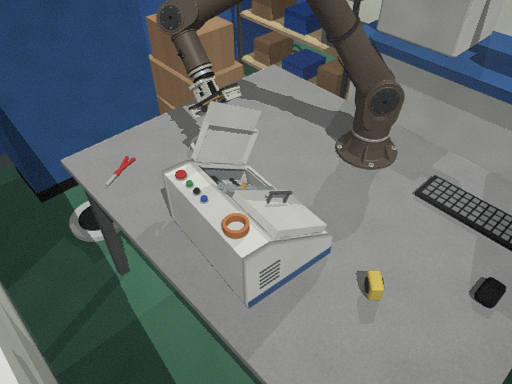

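The scene picture shows the right door upright, with the gripper behind it at (215,95). The brass knob is exposed at about (243,184) and the bystanders are untouched. I'll slide off the bar with a light grip, then look at the bolt from above.

```bash
python3 - <<'E'
from h import *
np.set_printoptions(suppress=True,linewidth=150)
k,b=.5,.4
manip.clamp(3)
manip.line_to(*bar(-1,1.62,k,-70,b=b),vel=100); manip.clamp(3)
s=manip.state(); o,M=F(); print("loc",(M.T@(s["eef_pos"]-o)).round(),s["opening"],s["wrist_force"].round(1))
manip.line_to(P(0,-300,290),Q(.5,.4),vel=250)
manip.line_to(P(-10,-90,290),Q(0,.25),vel=250)
print(manip.state()["q"].round(2))
manip.line_to(P(20,-38,200),Q(0,.25),vel=200)
c=cam("wrist"); save(c,"w2"); W=pts(c); np.savez("w2.npz",W=W,f=c["frame"])
L=(W-o)@M; f=c["frame"].astype(int)
m=(f[...,0]>f[...,2]*1.4+20)&(abs(L[...,0]-45)<40)&(abs(L[...,1]+38)<30)&(L[...,2]<35)
print("brass",m.sum(),np.nanmin(L[m],0).round(1),np.nanmax(L[m],0).round(1),np.nanmedian(L[m],0).round(1)) if m.any() else print("none")
c=cam("scene"); L=(pts(c)-o)@M
m=(abs(L[...,0])<100)&(L[...,1]<-190)&(L[...,1]>-240)&(L[...,2]>40)&(L[...,2]<190)&(c["frame"].min(-1)>140)
print("door",m.sum(),np.polyfit(L[m][:,2],L[m][:,1],1),manip.state()["clock"])
E
```

```text
loc [  27. -315.  172.] 0.0035044371117340955 [-0.2  0.4 -0.2]
[ 0.3  -0.09 -0.27  1.82 -0.01  1.14  1.51]
none
door 1315 [  -0.04159756 -224.35388361] 14.6917
```

View pics/w2.png

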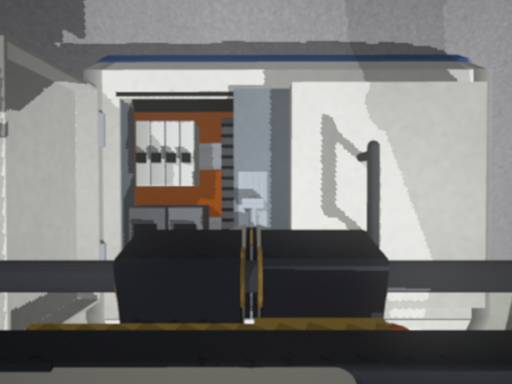

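The wrist view shows the interior and the stile, but the fingers hide the knob. The right door stands at about 1.61 rad. I'll take the knob from the earlier scene picture's depth.

```bash
python3 - <<'E'
from h import *
o,M=F(); d=np.load("s2.npz"); L=(d["W"]-o)@M; f=d["f"].astype(int)
v,u=np.mgrid[0:384,0:512]
m=(f[...,0]>f[...,2]+30)&(abs(u-243)<10)&(abs(v-184)<10)
print(m.sum())
for a in np.argwhere(m): print(a,f[tuple(a)],L[tuple(a)].round(1))
E
```

```text
38
[183 241] [174 164 141] [ -77.1 -154.2  -48.1]
[183 242] [178 146  90] [ 51.1 -39.   24.2]
[183 243] [157 130  81] [ 44.4 -41.   23. ]
[183 244] [154 125  80] [ 42.2 -39.3  24.1]
[183 245] [151 130  91] [ 36.1 -40.8  23.2]
[184 241] [169 146 104] [ 51.2 -40.9  19.4]
[184 242] [169 142  91] [ 50.7 -37.6  21.5]
[184 243] [176 149  97] [ 48.4 -36.   22.5]
[184 244] [159 135  88] [ 46.7 -33.7  24. ]
[184 245] [160 133  86] [ 46.8 -30.   26.4]
[184 246] [146 120  78] [ 38.4 -33.5  24.2]
[185 240] [126 114  94] [ -68.3 -146.9  -51.8]
[185 241] [165 137  88] [ 50.8 -39.6  16.6]
[185 242] [166 140  89] [ 49.2 -37.2  18.1]
[185 243] [173 146  96] [ 49.9 -33.   20.8]
[185 244] [172 148  97] [ 49.9 -29.4  23.2]
[185 245] [158 130  88] [ 43.8 -30.9  22.2]
[185 246] [157 134  90] [ 40.2 -30.3  22.6]
[185 247] [149 139 117] [ 38.6 -28.   24.1]
[186 241] [159 141 107] [ 46.1 -42.   11.4]
[186 242] [172 144  94] [ 47.2 -37.3  14.4]
[186 243] [173 144  95] [ 49.  -32.2  17.7]
[186 244] [153 128  86] [ 47.2 -30.   19.1]
[186 245] [152 127  81] [ 43.1 -29.8  19.3]
[186 246] [144 124  93] [ 38.6 -30.   19.2]
[187 242] [169 142  91] [ 50.7 -32.6  13.8]
[187 243] [166 141  92] [ 48.2 -31.1  14.8]
[187 244] [154 127  83] [ 45.9 -29.5  15.8]
[187 245] [152 129  89] [ 39.7 -31.1  14.8]
[188 242] [170 146 100] [ 52.9 -29.1  12.4]
[188 243] [152 128  83] [ 48.  -29.7  12.1]
[188 244] [148 123  77] [ 42.2 -30.9  11.2]
[188 245] [150 132 104] [ 40.  -29.1  12.4]
[189 241] [136 124 105] [ 50.4 -33.3   6.1]
[189 242] [176 152 110] [ 52.1 -28.1   9.5]
[189 243] [162 139 105] [ 44.5 -31.    7.6]
[189 244] [157 137 103] [ 43.4 -28.2   9.4]
[189 245] [146 134 114] [ 40.1 -27.4   9.9]
```

```bash
python3 - <<'E'
from h import *
o,M=F(); b=.25; q=Q(0,b); loc=lambda: (M.T@(manip.state()["eef_pos"]-o)).round(1)
manip.line_to(P(75+.247*80,-37,16+78),q,vel=200)
h=manip.line_to(P(75,-37,15),q,vel=80,stop_force=12); print("down",h,loc(),manip.state()["wrist_force"].round(1))
if not h or loc()[2]<22:
    h=manip.line_to(P(48,-37,15),q,vel=60,stop_force=30); print(h,loc(),M.T@manip.state()["wrist_force"])
    h=manip.line_to(P(28,-37,15),q,vel=40,stop_force=25); print(h,loc(),M.T@manip.state()["wrist_force"])
print(manip.state()["clock"])
E
```

```text
down True [ 74.8 -37.1  15.7] [-5.3 -0.6 10.8]
False [ 50.  -36.8  15.9] [ 2.6078053  -1.02443624  8.59239345]
False [ 33.1 -36.7  16.1] [ 8.86092287 -0.52853243  7.61830407]
17.7
```

```bash
python3 - <<'E'
from h import *
o,M=F(); b=.25; q=Q(0,b); loc=lambda: (M.T@(manip.state()["eef_pos"]-o)).round(1)
manip.wait(.2); print(loc())
h=manip.line_to(P(20,-37,15),q,vel=40,stop_force=20); print(h,loc(),M.T@manip.state()["wrist_force"])
p=M.T@(manip.state()["eef_pos"]-o)
manip.line_to(P(p[0]+8,-37,p[2]+3),q,vel=100); manip.line_to(P(p[0]+40,-37,150),q,vel=200)
c=cam("scene"); save(c,"s3"); L=(pts(c)-o)@M; f=c["frame"].astype(int)
m=(f[...,0]>f[...,2]+40)&(abs(L[...,0]-25)<45)&(abs(L[...,1]+38)<13)&(L[...,2]<30)&(L[...,2]>3)
print("brass",m.sum(),np.percentile(L[m],[5,50,95],axis=0).round(1) if m.any() else 0,manip.state()["clock"])
E
```

```text
[ 33.1 -36.6  16.1]
False [ 32.3 -36.6  16.5] [23.37586739 -2.26914973  2.22330596]
brass 31 [[ 12.8 -39.9   9.7]
 [ 21.8 -32.2  19.1]
 [ 25.8 -29.3  25.7]] 19.4833
```

The bolt is drawn: the knob moved about 27–30 mm and hit its stop at 23 N. Next is the left door.

```bash
python3 - <<'E'
from h import *
np.set_printoptions(suppress=True,linewidth=150)
k,b=.5,.4
manip.ungrasp()
p,q=bar(1,0,k,-60,b=b); manip.line_to(p,q,vel=250); print(manip.state()["q"].round(2))
p,q=bar(1,0,k,b=b); print("hit",manip.line_to(p,q,vel=100,stop_force=20))
manip.clamp(30); s=manip.state(); print(s["opening"]*92,s["wrist_force"].round(1),s["clock"])
if 8<s["opening"]*92<14:
    for th in list(np.arange(.1,1.6,.15))+[1.62]:
        manip.line_to(*bar(1,th,k,b=b),vel=120); s=manip.state(); print(round(th,2),s["q"].round(2),s["wrist_force"].round(1),round(s["opening"]*92,1))
        if np.linalg.norm(s["wrist_force"])>35: print("STOP"); break
    print(s["clock"])
E
```

```text
[ 0.02  0.32 -0.37  1.67  0.19  1.07  1.07]
hit False
9.897862317753729 [ 0.7  1.5 -0.8] 23.7333
0.1 [-0.05  0.38 -0.34  1.74  0.27  0.96  0.95] [ 1.1  1.1 -1.4] 9.9
0.25 [-0.13  0.37 -0.32  1.71  0.32  1.05  0.84] [ 0.7  1.3 -2.2] 10.0
0.4 [-0.21  0.38 -0.3   1.68  0.36  1.13  0.74] [ 0.  -0.2 -0.1] 10.3
0.55 [-0.28  0.4  -0.29  1.63  0.4   1.23  0.64] [-2.4 -1.8  1.3] 10.2
0.7 [-0.36  0.43 -0.28  1.58  0.43  1.32  0.56] [-4.  -2.9  5.1] 10.1
0.85 [-0.43  0.47 -0.26  1.52  0.46  1.42  0.48] [-6.4 -2.7  9.4] 10.0
1.0 [-0.49  0.52 -0.25  1.45  0.48  1.51  0.42] [-6.8 -1.1 10.7] 10.1
1.15 [-0.55  0.57 -0.23  1.37  0.49  1.6   0.36] [-7.5  1.  10.8] 10.3
1.3 [-0.61  0.64 -0.2   1.29  0.5   1.69  0.32] [-5.2  3.6  9.6] 9.8
1.45 [-0.66  0.71 -0.18  1.2   0.51  1.78  0.29] [-3.1  6.2  7.9] 10.2
1.62 [-0.7   0.8  -0.15  1.08  0.52  1.87  0.26] [0.3 8.1 4.5] 10.1
27.2667
```

```bash
python3 - <<'E'
from h import *
np.set_printoptions(suppress=True,linewidth=150)
k,b=.5,.4; o,M=F()
manip.clamp(3); manip.line_to(*bar(1,1.62,k,-70,b=b),vel=120); manip.clamp(3)
print("loc",(M.T@(manip.state()["eef_pos"]-o)).round(),manip.state()["opening"])
manip.line_to(P(0,290,290),Q(-.5,.4),vel=250)
manip.line_to(P(20,80,260),Q(0,.25),vel=250); print(manip.state()["q"].round(2))
c=cam("scene"); W=pts(c); np.savez("s4.npz",W=W,f=c["frame"]); L=(W-o)@M; f=c["frame"]
cv2.imwrite("pics/s4.png",cv2.resize(f[100:280,150:390,::-1],(800,600)))
m=(abs(L[...,0])<60)&(abs(L[...,1]-85)<30)&(L[...,2]>-18)&(L[...,2]<20)
print("toggle",m.sum(),np.percentile(L[m],[5,50,95],axis=0).round(1) if m.any() else 0)
for s in(-1,1):
    m=(abs(L[...,0])<100)&(s*L[...,1]>185)&(s*L[...,1]<250)&(L[...,2]>40)&(L[...,2]<190)&(f.min(-1)>120)
    print("door",s,m.sum(),np.polyfit(L[m][:,2],L[m][:,1],1))
print(manip.state()["clock"])
E
```

```text
loc [ 27. 315. 172.] 0.0010809944423956835
[-0.64  0.01  0.25  1.76  0.14  1.14  1.05]
toggle 74 [[ -0.4  75.  -15.8]
 [  4.3  88.9  -2.7]
 [  8.6  98.9   8.9]]
door -1 1703 [  -0.04807209 -223.632905  ]
door 1 1555 [  0.05055172 228.98099525]
30.5583
```

View pics/s4.png

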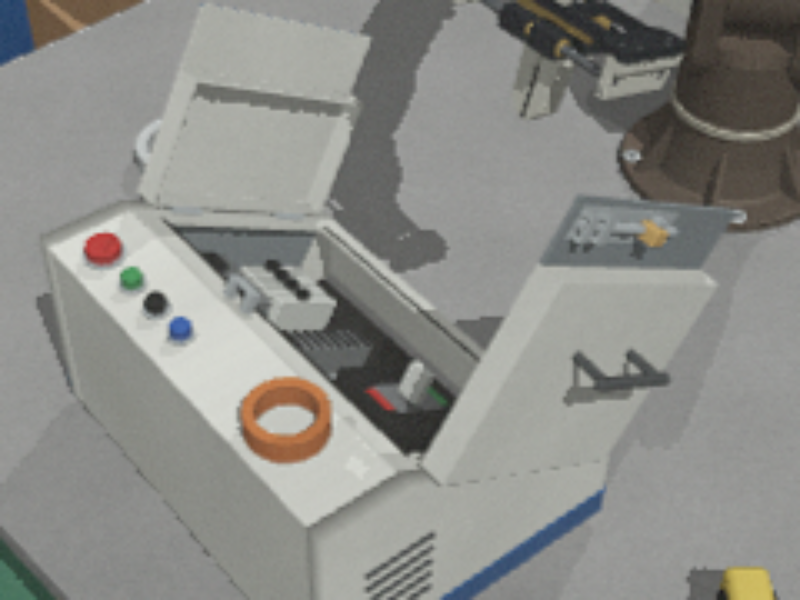

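Both doors stand at about 1.62 rad. The white toggle is at crop (412,385), matching the local estimate (4, 87, tip 9). Now I push it down, then up.

```bash
python3 - <<'E'
from h import *
o,M=F(); q=Q(0,.25); loc=lambda: (M.T@(manip.state()["eef_pos"]-o)).round(1); fo=lambda:(M.T@manip.state()["wrist_force"]).round(1)
Y=80
manip.line_to(P(36,Y,60),q,vel=250)
h=manip.line_to(P(36,Y,-8),q,vel=100,stop_force=15); print("down",h,loc(),fo())
if not h:
    h=manip.line_to(P(-14,Y,-8),q,vel=50,stop_force=22); print("off",h,loc(),fo()); manip.wait(.2)
    p=loc(); manip.line_to(P(p[0]+12,Y,-6),q,vel=100); manip.line_to(P(p[0]+25,Y,60),q,vel=200)
    c=cam("scene"); L=(pts(c)-o)@M; m=(abs(L[...,0])<60)&(abs(L[...,1]-85)<30)&(L[...,2]>-18)&(L[...,2]<20)
    print("toggle",m.sum(),np.percentile(L[m],[5,50,95],axis=0).round(1))
print(manip.state()["clock"])
E
```

```text
down False [36.3 80.  -7.8] [-0.1  0.5  0.5]
off True [-3.7 80.2 -7.7] [3.7 1.1 1.3]
toggle 71 [[-19.1  76.5 -16.9]
 [-13.   89.8  -6.5]
 [ -7.5  98.8   3.8]]
34.2833
```

```bash
python3 - <<'E'
from h import *
o,M=F(); q=Q(0,.25); loc=lambda: (M.T@(manip.state()["eef_pos"]-o)).round(1); fo=lambda:(M.T@manip.state()["wrist_force"]).round(1)
Y=80
manip.line_to(P(-54,Y,60),q,vel=250)
h=manip.line_to(P(-54,Y,-8),q,vel=100,stop_force=15); print("down",h,loc(),fo())
if not h:
    h=manip.line_to(P(14,Y,-8),q,vel=50,stop_force=22); print("on",h,loc(),fo()); manip.wait(.2)
    p=loc(); manip.line_to(P(p[0]-12,Y,-6),q,vel=100); manip.line_to(P(p[0]-25,Y,60),q,vel=200); manip.line_to(P(-20,60,280),q,vel=250); manip.wait(.3)
    c=cam("scene"); f=c["frame"]; L=(pts(c)-o)@M; m=(abs(L[...,0])<60)&(abs(L[...,1]-85)<30)&(L[...,2]>-18)&(L[...,2]<20)
    print("toggle",m.sum(),np.percentile(L[m],[5,50,95],axis=0).round(1))
    cv2.imwrite("pics/s5.png",cv2.resize(f[100:280,150:390,::-1],(800,600)))
    for s in(-1,1):
        m=(abs(L[...,0])<100)&(s*L[...,1]>185)&(s*L[...,1]<250)&(L[...,2]>40)&(L[...,2]<190)&(f.min(-1)>120)
        print("door",s,m.sum(),np.polyfit(L[m][:,2],L[m][:,1],1))
print(manip.state()["clock"])
E
```

```text
down False [-53.7  79.9  -7.8] [-0.6  0.  -0.2]
on True [ 0.7 79.7 -8.5] [-1.7 -1.   0.7]
toggle 58 [[ 17.5  77.  -15.8]
 [ 24.4  90.8  -3.2]
 [ 29.1  98.8   4.6]]
door -1 1698 [-4.84982468e-02 -2.23510799e+02]
door 1 1561 [5.07935835e-02 2.28960669e+02]
39.0583
```

View pics/s5.png

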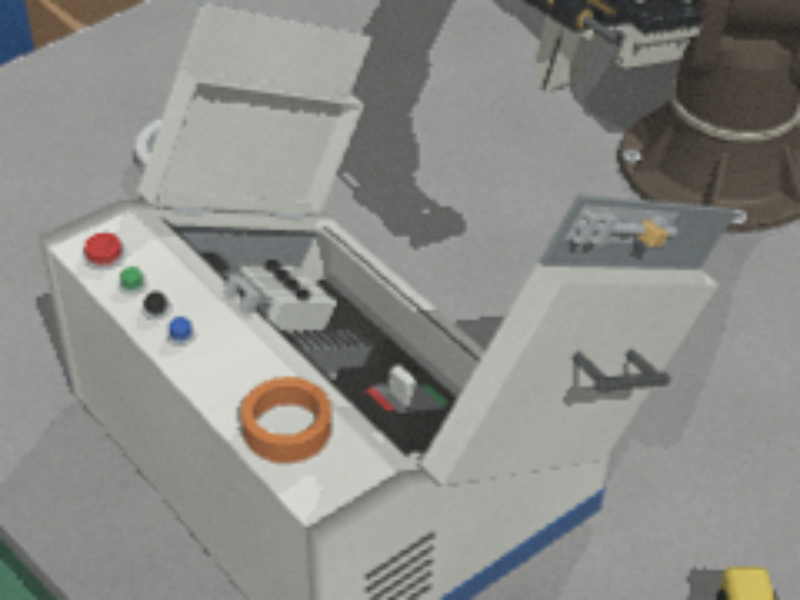

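The picture shows the toggle leaning up-slope at (402,385), both doors standing open, and the roll and tape measure where they were. The stop positions for off (-3.7) and on (0.7) are about 1.6 mm from what was expected, both in the same direction, which fits full travel.

```bash
python3 -c "
from plant import manip
print(manip.job_done())"
```

```text
the job is handed in; nothing more can be done
None
```

The job is handed in (no verdict was returned): by camera and force readings, both doors stand open at about 1.62 rad, the flush bolt is drawn back to its stop, the breaker was pushed to off and then on, the tape roll and tape measure look undisturbed, the coil was not measured separately, and it took about 39 s.

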